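Put the slicing comb away in its drawer rack

ROBOT

A 6-joint arm with a two-finger parallel gripper is mounted at the origin on the work surface. World frame = base frame: x ahead of the robot, y to its left, z up, the work surface at z = 0. Lengths are in m, angles in rad, forces in N, time in s.
With the tool pointing down it reaches from about 0.35 to 0.975 m from the base axis. Payload 4.9 kg.
Tool frame: the origin (TCP) lies midway between the tips of the shut fingers; the grasp point (between the pads) lies ctrl.grip_depth behind it (ctrl.grip_depth is the distance from the TCP to the grasp point, in m); z points along the fingers, y is the line along which they close (so a half turn about z gives the same grasp; the last joint's range is limited). The gripper opens to 85 mm and grips with 20 to 120 N. Pads are 22 mm wide; open, the fingers measure 114 mm over their backs; the gripper's body (76 mm by 85 mm) begins 54 mm behind the grasp point. The pads swing forward as they close: fully open they stand 13 mm farther back than shut.
Start: joints at [-1.411, 0.053, 1.613, -0, 1.476, -0.119], TCP at [0.172, -0.601, 0.231] pointing down, gripper open.
Joint ranges: [-3.01, 3.01], [-1.01, 2.22], [0.06, 2.58], [-1.02, 4.17], [0.09, 2.62], [-3.14, 3.14]. Speed limits (rad/s): [2.57, 2.57, 3.14, 3.14, 3.14, 3.14].

INTERFACE

Orientations are given as a rotation vector (axis times angle).
In Python, from station import ctrl, get_image, camera_model gives the robot as it stands. The module is installed in compiled form; this text tells all that it offers.
- The arm moves only by the shell command python3 -m crank 'ROWS' [FORCE]. ROWS is JSON, a list of rows, each a list of 7 numbers: the shift along the tool's x, y, z in mm, then the turn, a rotation vector about the tool's x, y, z in rad, then the opening, from -1 (shut) to 1 (fully open). A call has exactly 10 rows; each row shifts and turns the commanded pose from where the row before left it, along the tool's axes as they then stand; what a row does not reach is not made up. A row lasts 1/12 s, in which the tool goes at most 41.7 mm and 7.16 degrees, less where a joint would pass 70% of its speed; a pose out of reach is approached as far as the arm can. A call with a gripper value outside its range is refused whole. The fingers move at their own pace and stop on an object; FORCE is the grip in N (left out, the last holds). Time passes only in rows, so rows that do not move let the fingers close, or fill a call up. It gives the time, the measured TCP pose, the force, the opening and the grip force at its end, in the units of the state.
- ctrl.get_obs(): the state, without advancing time (a new reading comes with each control period).
- get_image(name): name is "side" or "top" or "wrist"; returns the picture (384x512x3 uint8, red, green, blue); there is no depth.
- camera_model(name): a dict with "vertical_fov" (degrees; the focal length in pixels is half the picture's height over the tangent of half this angle, whatever the lens; pixels are square), "cx", "cy" (the principal point, pixels), "R" (3x3) and "t" (3): a world point X has camera coordinates R X + t; the wrist camera has in their place "hand_eye" (4x4, takes a point from camera to tool coordinates, whose origin is the TCP and whose axes are the flange's). Camera axes: x right, y down, z forward; pixel columns grow to the right and rows downward; lengths in m; the calibration is good to about 2 mm. A picture is of the moment at which its call begins: read the wrist's pose just before it. camera_model takes no time and is no camera call.
- ctrl.finish_job(): hands the job in; it is judged then, once.
The state is a dict: "t": time; "q": joint angles; "dq": joint speeds; "effort": joint torques, N m; "tool_pos": TCP position; "tool_rot": TCP orientation; "contact_force": force on the tool from outside, world axes, zero at the start; "wrist_torque": the same for the moment, N m; "opening": finger opening in m; "grip_force": force on a finger pad.
Only numpy, scipy, OpenCV 4.12 (cv2) and the standard library are available. Lean on these libraries where they do the work, as an engineer would, in place of code of your own. Each camera call takes 0.05 s, during which the arm holds its last target. There are 200 camera calls.

TASK

Take the citrus-slicing comb out of its white rest and put it away in the open drawer of the pine cabinet: lower it teeth down into the white slotted rack so that every tooth goes into its own slot and it is fully home, feeling for the slots gently and never forcing it down on the rack. Let go of it, then slide the drawer fully shut, leaving the glass and crockery around undisturbed.

Things in the scene. Friction and masses are not known exactly. Their poses are not given: they have to be found in the camera images.
- comb_grip (a point): centre of the dark wooden handle bar of the slicing comb (loose, about 110 g): grip here. Bar 16 thick (comb x) x 90 long (y) x 28 mm high (z, up). Below it a steel back 10 x 86 x 12 mm, then the teeth. This point is 46 mm above the tooth tips and 26 mm above the shoulder (underside of the back). Same turned half round. Starts standing on its teeth in the rest's groove, upright, along the rest's y
- comb_tip (a point): tip of the comb's middle tooth, 46 mm straight below the handle's centre. 7 square-ended steel teeth point down in a row along y, 12 mm centre to centre, each 20 mm long, 8 mm wide along x and 3 mm thick along y
- rest: fixed white ceramic rest, plate 70 (x) x 130 (y) x 4 mm, with two ridges 120 mm long and 16 mm above the counter, forming a groove 13 mm wide along y where the comb stands, tooth tips 4 mm above the counter. Origin under its centre
- drawer_mark (a point): point on the drawer's middle line, 85 mm behind the inner face of its front, level with the top of the white slotted rack (42 mm above the counter); moves with the drawer. x points into the cabinet, y along the slot row, z up. In x the slots are centred here; in y the middle slot is 3 to 17 mm to the +y side, different each time and not in this reading: find it by feel or sight
- rack_floor (a point): 28 mm below the drawer mark, on the drawer floor. The white smooth-topped rack is 64 (x) x 128 (y) x 20 mm: 7 slots in a row along y at 12 mm spacing, each 5.2 wide (y), 15 long (x), cut through; solid beyond the end slots. It stands on a springy pad, giving about 1 mm per 2.5 N pressed down, 7 mm at most, but is held firmly sideways. Comb home: shoulder on the rack, grip point 26 mm above it
- drawer_front (a point): centre of the brass plate on the outer face of the drawer's front, 62 mm above the counter; x points into the cabinet: push here along +x to shut. The front is 18 mm thick, 214 wide (y), 10 to 86 mm above the counter. Side walls reach 57 mm above the counter, 166 mm apart inside
- drawer (a joint): how far the drawer is pulled out, m: 0 shut, 0.21 full travel; sliding friction about 3.5 N, stays where left
- cabinet: fixed pine cabinet 240 deep (x) x 220 wide (y, its top 232) x 108 mm high; origin under the middle of its front face, x from front to back, z up. Its drawer opening reaches 92 mm above the counter, so the comb passes only when home (its top then 82 mm)
- pitcher: empty clear glass pitcher, 110 mm across, 185 mm high, handle to its +x reaching 94 mm from the axis; origin under its centre. Leave alone
- jug: white ceramic jug, 112 mm across, 140 mm high, handle to its +x reaching 84 mm; origin under its centre. Leave alone
- reamer: green glass citrus reamer, dish 124 mm across, 63 mm high, small loop handle to +x; origin under its centre. Leave alone
- strainer: stainless steel strainer bowl, 136 mm across, 50 mm high, handle to +x reaching 120 mm; origin under its centre. Leave alone
Not all that is in view belongs to the job. Leave any pink or turquoise look-alike of the part that bears comb_grip alone.

How it is judged:
By the outcome, as a careful person would: the job done as asked, in the order asked, and still so for the second after the job is handed in, with the robot touching nothing.
It also fails if it takes over 69 s, if anything falls off the work surface, if the arm or the gripper's body presses on something with over 40 N, if the wrist force passes 120 N, or if a joint passes its speed limit or range.

## Working session

There is one attempt and no reset: what is moved stays moved. The work goes in short steps, Python scripts to look and compute and a shell command to move; the robot and the scene stay as the last step left them, time stands still between calls to the robot, and variables do not carry over. Pictures are saved under pics/ and viewed, at most 13 in all, crops included, and the job is handed in when it is done.

```bash
mkdir -p pics; ls; python3 - <<'E'
from station import ctrl,get_image,camera_model
import cv2,numpy as np
ims=[]
for n in("side","top"):
    im=get_image(n); cv2.imwrite(f"pics/{n}0.png",im[...,::-1]); 
    m=camera_model(n); print(n,m)
print(camera_model("wrist")); print(ctrl.get_obs(),ctrl.grip_depth)
E
```

```text
pics
side {'vertical_fov': 55.82030986615788, 'cx': 257.7423176899547, 'cy': 188.22997343460932, 'R': array([[-0.81714092, -0.57641154,  0.0055186 ],
       [-0.33192033,  0.46267139, -0.82204871],
       [ 0.47128506, -0.67356137, -0.56939043]]), 't': array([0.42894559, 0.23278873, 0.93599996])}
top {'vertical_fov': 53.462110850371936, 'cx': 256.120572574059, 'cy': 192.19000417508997, 'R': array([[ 0.02874777, -0.99958203, -0.00305609],
       [-0.9932808 , -0.0282234 , -0.11223499],
       [ 0.11210183,  0.00626206, -0.99367699]]), 't': array([-0.00780431,  0.52919437,  1.00156957])}
{'vertical_fov': 65.16180365463339, 'cx': 250.93688022254588, 'cy': 184.97286651606044, 'hand_eye': array([[ 1.32443127e-03, -9.54411619e-01, -2.98490716e-01,
         7.64452167e-02],
       [ 9.99998936e-01,  1.08129663e-03,  9.79688064e-04,
        -1.40115421e-04],
       [-6.12268666e-04, -2.98491695e-01,  9.54412035e-01,
        -1.42773654e-01],
       [ 0.00000000e+00,  0.00000000e+00,  0.00000000e+00,
         1.00000000e+00]])}
{'t': 0.1, 'q': array([-1.41098970e+00,  5.33167056e-02,  1.61416123e+00, -1.59399153e-06,
        1.47599299e+00, -1.19014946e-01]), 'dq': array([-0.00131001, -0.0008135 , -0.00217317,  0.00154506, -0.00116361,
       -0.00166293]), 'effort': array([-7.08182197e-04, -3.94905961e+01, -3.71362853e+01, -1.56636966e-04,
        3.93554452e-03, -7.71063810e-06]), 'tool_pos': array([ 0.17191498, -0.6003049 ,  0.23016721]), 'tool_rot': array([-3.10925340e+00, -4.36293883e-01,  6.26257813e-05]), 'contact_force': array([ 0.92223286,  0.12272977, -0.09583316]), 'wrist_torque': array([-0.02347883, -0.00330257,  0.02382833]), 'grip_force': 0.0, 'opening': 0.08543447607412884} 0.0187
```

View pics/top0.png

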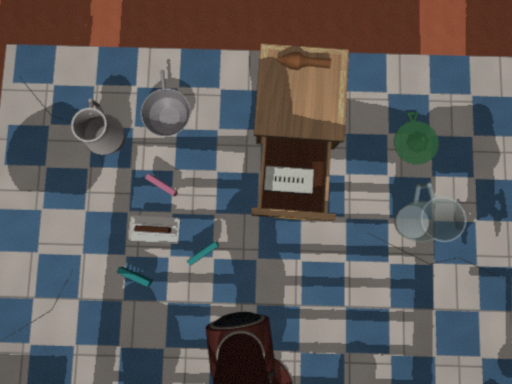

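View pics/side0.png

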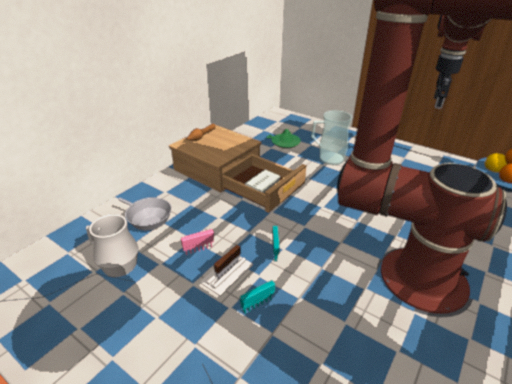

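The top view shows the dark handle in the white rest at (153,229). The look-alikes are pink at (161,184) and turquoise at (203,253) and (135,276). The rack is in the drawer at (290,180), the drawer front at about (293,214). The dark brown one in the rest fits the description; I'll confirm it in a crop and measure.

```bash
cat > h.py <<'E'
from station import ctrl,get_image,camera_model
import cv2,numpy as np
from scipy.spatial.transform import Rotation as Ro
def cam(name,obs=None):
    m=camera_model(name); f=192/np.tan(np.radians(m['vertical_fov']/2))
    if name=='wrist':
        T=np.eye(4);T[:3,:3]=Ro.from_rotvec(obs['tool_rot']).as_matrix();T[:3,3]=obs['tool_pos']
        W=T@m['hand_eye']; R=W[:3,:3].T; t=-R@W[:3,3]
    else: R,t=m['R'],m['t']
    return f,m['cx'],m['cy'],R,t
def cast(c,u,v,z):
    f,cx,cy,R,t=c; d=R.T@np.array([(u-cx)/f,(v-cy)/f,1]); o=-R.T@t
    return o+d*(z-o[2])/d[2]
def proj(c,X):
    f,cx,cy,R,t=c; p=R@np.array(X)+t; return f*p[0]/p[2]+cx,f*p[1]/p[2]+cy
E
python3 - <<'E'
from h import *
im=cv2.imread('pics/top0.png'); c=cam('top')
a=cv2.resize(im[205:290,105:235],None,fx=6,fy=6,interpolation=cv2.INTER_CUBIC)[:,:400*2]
b=cv2.resize(im[125:225,240:350],None,fx=6,fy=6,interpolation=cv2.INTER_CUBIC)
cv2.imwrite('pics/a.png',a);cv2.imwrite('pics/b.png',b)
hsv=cv2.cvtColor(im,cv2.COLOR_BGR2HSV)
m=((hsv[...,2]<110)&((hsv[...,0]<15)|(hsv[...,0]>170))&(hsv[...,1]>100)).astype('u1')
m2=np.zeros_like(m);m2[220:240,125:185]=m[220:240,125:185]
r=cv2.minAreaRect(cv2.findNonZero(m2));print(r)
for p in cv2.boxPoints(r):print(cast(c,*p,.064))
print('c',cast(c,*r[0],.064))
w=((hsv[...,1]<60)&(hsv[...,2]>150)).astype('u1');m2*=0;m2[160:200,262:318]=w[160:200,262:318]
r=cv2.minAreaRect(cv2.findNonZero(m2));print(r)
for p in cv2.boxPoints(r):print(cast(c,*p,.042))
print('c',cast(c,*r[0],.042))
E
```

```text
((152.05001831054688, 228.64999389648438), (34.117496490478516, 4.34542989730835), 3.3664605617523193)
[0.41844578 0.31797497 0.064     ]
[0.42963897 0.31803454 0.064     ]
[0.4270073  0.22945095 0.064     ]
[0.41582707 0.22950385 0.064     ]
c [0.42272567 0.27372204 0.064     ]
((292.4619140625, 179.53298950195312), (38.615901947021484, 22.514068603515625), 4.085616588592529)
[ 0.53660511 -0.03607003  0.042     ]
[ 0.59761752 -0.03892798  0.042     ]
[ 0.59303687 -0.14265126  0.042     ]
[ 0.53212352 -0.13910806  0.042     ]
c [ 0.56474292 -0.08921321  0.042     ]
```

View pics/a.png

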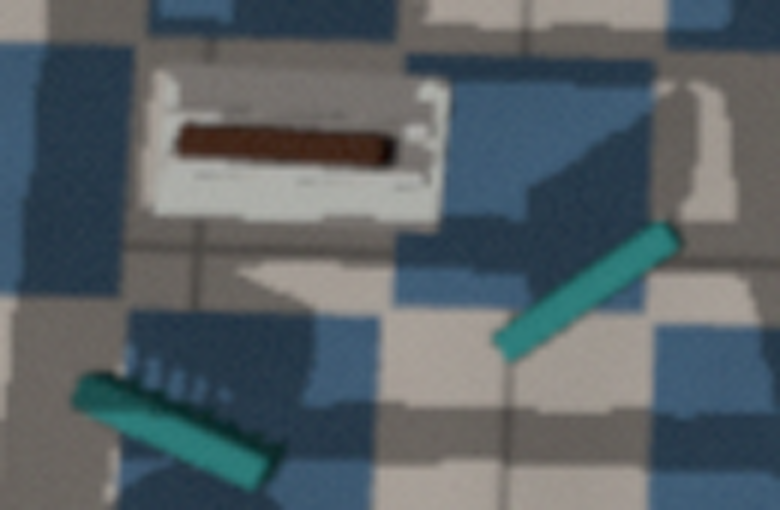

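View pics/b.png

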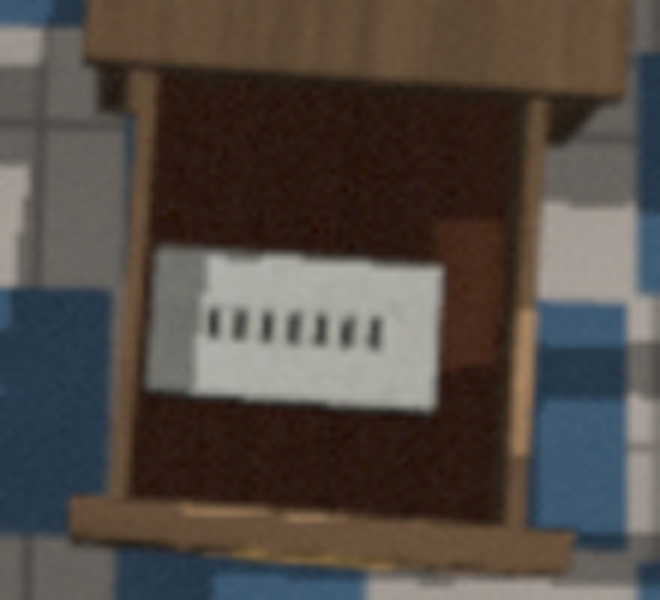

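The crop confirms the dark brown comb stands in the white rest. The rack in the drawer shows 7 slots, middle one near top-view pixel (289,179.5). Next I move toward the comb.

```bash
python3 -m crank '[[0,0,-6,0,0,-0.12,1],[0,0,-6,0,0,-0.12,1],[0,0,-6,0,0,-0.12,1],[0,0,-6,0,0,-0.12,1],[0,0,-6,0,0,-0.12,1],[0,0,-6,0,0,-0.12,1],[0,0,-6,0,0,-0.12,1],[0,0,-6,0,0,-0.12,1],[0,0,-6,0,0,-0.12,1],[0,0,-6,0,0,-0.12,1]]'
python3 -m crank '[[30,26,0,0,0,-0.06,1],[30,26,0,0,0,0,1],[30,26,0,0,0,0,1],[30,26,0,0,0,0,1],[30,26,0,0,0,0,1],[30,26,0,0,0,0,1],[30,26,0,0,0,0,1],[30,26,0,0,0,0,1],[30,26,0,0,0,0,1],[30,26,0,0,0,0,1]]'
python3 -m crank '[[38,0,0,0,0,0,1],[38,0,0,0,0,0,1],[38,0,0,0,0,0,1],[38,0,0,0,0,0,1],[38,0,0,0,0,0,1],[38,0,0,0,0,0,1],[38,0,0,0,0,0,1],[38,0,0,0,0,0,1],[38,0,0,0,0,0,1],[38,0,0,0,0,0,1]]'
python3 - <<'E'
from h import *
o=ctrl.get_obs();print(o['q'],Ro.from_rotvec(o['tool_rot']).as_matrix().round(4))
E
```

```text
t: 0.93
tool_pos: [0.172, -0.6005, 0.2908]
tool_rot: [-2.314, -2.123, -0.001]
contact_force: [0.7, -0.3, -0.8]
opening: 0.0854
grip_force: 0.0
t: 1.77
tool_pos: [0.444, -0.3091, 0.2909]
tool_rot: [-2.256, -2.185, 0.0]
contact_force: [1.2, -1.1, -0.0]
opening: 0.0853
grip_force: 0.0
t: 2.6
tool_pos: [0.4547, 0.0707, 0.291]
tool_rot: [-2.257, -2.186, 0.0]
contact_force: [1.1, -0.3, -0.0]
opening: 0.0857
grip_force: 0.0
[-7.73728547e-03 -3.84665314e-01  1.90167579e+00  8.81719071e-06
  1.62468251e+00  2.43126263e-02] [[ 3.200e-02  9.995e-01 -1.000e-04]
 [ 9.995e-01 -3.200e-02  0.000e+00]
 [ 0.000e+00 -1.000e-04 -1.000e+00]]
```

```bash
python3 -m crank '[[22,-4,14,0,0,0,1],[22,-4,14,0,0,0,1],[22,-4,14,0,0,0,1],[22,-4,14,0,0,0,1],[22,-4,14,0,0,0,1],[22,-4,14,0,0,0,1],[22,-5,14,0,0,0,1],[24,-5,16,0,0,0,1],[24,-5,17,0,0,0,1],[0,0,0,0,0,0,1]]'
python3 - <<'E'
from h import *
o=ctrl.get_obs();im=get_image('wrist')[...,::-1];cv2.imwrite('pics/w1.png',im);c=cam('wrist',o)
print(o['tool_pos'])
hsv=cv2.cvtColor(im,cv2.COLOR_BGR2HSV)
m=((hsv[...,2]<130)&((hsv[...,0]<15)|(hsv[...,0]>170))&(hsv[...,1]>100)).astype('u1')
n,l,s,ce=cv2.connectedComponentsWithStats(m)
for i in range(1,n):
    if s[i][4]>300:
        r=cv2.minAreaRect(cv2.findNonZero((l==i).astype('u1')));print(s[i],r,cast(c,*r[0],.064))
        for p in cv2.boxPoints(r):print('  ',cast(c,*p,.064))
E
```

```text
t: 3.43
tool_pos: [0.4195, 0.2738, 0.1558]
tool_rot: [-2.25, -2.187, 0.01]
contact_force: [-0.8, -0.2, -0.3]
opening: 0.0856
grip_force: 0.0
[0.41946425 0.27376132 0.15580984]
[ 248  128   19  106 1856] ((257.0, 180.5), (105.0, 18.0), 90.0) [0.42415829 0.28025115 0.064     ]
   [0.41810419 0.32273366 0.064     ]
   [0.43199407 0.3223663  0.064     ]
   [0.4309141  0.23284481 0.064     ]
   [0.41540766 0.23321882 0.064     ]
```

View pics/w1.png

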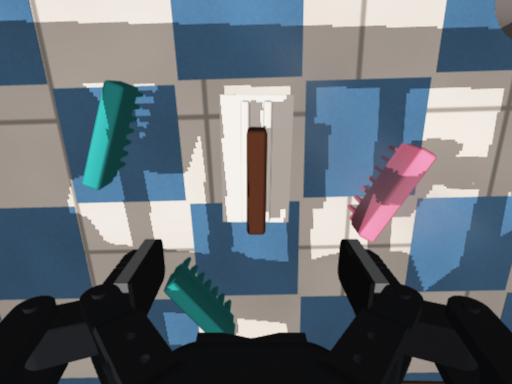

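The wrist view shows the dark comb in the rest's groove at (257,180), centre about (0.424, 0.276). The look-alikes are well clear of the fingers. Descending and gripping.

```bash
python3 -m crank '[[2,4,10,0,0,0,1],[0,0,14,0,0,0,1],[0,0,14,0,0,0,1],[0,0,14,0,0,0,1],[0,0,14,0,0,0,1],[0,0,14,0,0,0,1],[0,0,14,0,0,0,1],[0,0,14,0,0,0,1],[0,0,13,0,0,0,1],[0,0,0,0,0,0,1]]' 40
python3 -m crank '[[0,0,0,0,0,0,-1],[0,0,0,0,0,0,-1],[0,0,0,0,0,0,-1],[0,0,0,0,0,0,-1],[0,0,0,0,0,0,-1],[0,0,0,0,0,0,-1],[0,0,0,0,0,0,-1],[0,0,0,0,0,0,-1],[0,0,0,0,0,0,-1],[0,0,0,0,0,0,-1]]' 40
```

```text
t: 4.32
tool_pos: [0.4259, 0.2721, 0.0368]
tool_rot: [-2.258, -2.183, 0.006]
contact_force: [0.0, 0.3, -0.5]
opening: 0.0854
grip_force: 0.0
t: 5.15
tool_pos: [0.4263, 0.2741, 0.04]
tool_rot: [-2.256, -2.185, 0.002]
contact_force: [-3.6, -0.4, 5.5]
opening: 0.0155
grip_force: 39.9
```

```bash
python3 -m crank '[[0,0,0,0,0,0,-0.2],[0,0,0,0,0,0,-0.2],[0,0,0,0,0,0,-0.2],[1,-1,2,0,0,0,-0.2],[0,0,2,0,0,0,-0.2],[0,0,1,0,0,0,-0.2],[0,0,0,0,0,0,-1],[0,0,0,0,0,0,-1],[0,0,0,0,0,0,-1],[0,0,0,0,0,0,-1]]' 40
python3 -m crank '[[0,0,0,0,0,0,-1],[0,0,0,0,0,0,-1],[0,0,0,0,0,0,-1],[0,0,0,0,0,0,-1],[0,0,0,0,0,0,-1],[0,0,0,0,0,0,-1],[0,0,0,0,0,0,-1],[0,0,0,0,0,0,-1],[0,0,0,0,0,0,-1],[0,0,0,0,0,0,-1]]'
python3 - <<'E'
from h import *
o=ctrl.get_obs();print(o['tool_pos'],o['contact_force'],o['wrist_torque'])
im=get_image('wrist')[...,::-1];im2=get_image('side')[...,::-1];cv2.imwrite('pics/g1.png',np.hstack([im[100:],cv2.resize(im2[200:320,170:320],None,fx=2,fy=2)[:im[100:].shape[0]].__class__((0,)) if 0 else cv2.copyMakeBorder(cv2.resize(im2[200:320,170:300],None,fx=2,fy=2),0,44,0,0,cv2.BORDER_CONSTANT)]))
E
```

```text
t: 5.98
tool_pos: [0.4257, 0.2748, 0.0341]
tool_rot: [-2.257, -2.186, 0.001]
contact_force: [-0.4, 0.1, -1.3]
opening: 0.0153
grip_force: 41.4
t: 6.82
tool_pos: [0.4257, 0.2748, 0.0342]
tool_rot: [-2.257, -2.185, 0.001]
contact_force: [-1.0, 0.1, -2.1]
opening: 0.0153
grip_force: 41.4
[0.42568554 0.27479622 0.03416615] [-1.02914157  0.06743987 -2.1149223 ] [-0.0584705   0.13561532  0.01123321]
```

View pics/g1.png

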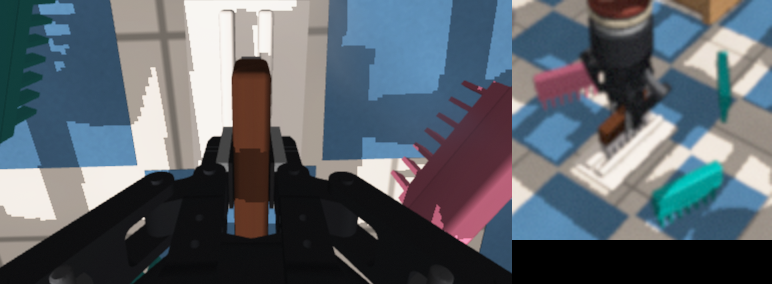

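```bash
python3 - <<'E'
from h import *
im=cv2.imread('pics/g1.png').astype(int)
for r in range(50,90,2):print(r+100,im[r,244:258].mean(0).round())
o=ctrl.get_obs();c=cam('wrist',o)
for r in(158,166,170,174,178):print(r,cast(c,251,r,.064),cast(c,251,r,.036))
E
python3 -m crank '[[0,0,-4,0,0,0,-1],[0,0,-8,0,0,0,-1],[0,0,-12,0,0,0,-1],[0,0,-15,0,0,0,-1],[0,0,-16,0,0,0,-1],[0,0,-16,0,0,0,-1],[0,0,-16,0,0,0,-1],[0,0,-16,0,0,0,-1],[0,0,-16,0,0,0,-1],[0,0,-16,0,0,0,-1]]'
```

```text
150 [186. 192. 200.]
152 [185. 191. 199.]
154 [185. 191. 198.]
156 [136. 140. 148.]
158 [53. 54. 60.]
160 [13. 19. 33.]
162 [13. 19. 33.]
164 [13. 18. 32.]
166 [13. 20. 34.]
168 [13. 19. 34.]
170 [13. 19. 33.]
172 [20. 30. 54.]
174 [28. 42. 78.]
176 [32. 48. 87.]
178 [34. 52. 94.]
180 [ 36.  55. 100.]
182 [ 36.  55. 100.]
184 [ 37.  55. 100.]
186 [ 36.  55. 100.]
188 [ 37.  55. 100.]
158 [0.42745678 0.32677912 0.064     ] [0.42729347 0.32066926 0.036     ]
166 [0.42736036 0.32362876 0.064     ] [0.42717315 0.31673806 0.036     ]
170 [0.42731156 0.32203411 0.064     ] [0.42711225 0.31474817 0.036     ]
174 [0.42726235 0.32042628 0.064     ] [0.42705084 0.31274182 0.036     ]
178 [0.42721273 0.31880508 0.064     ] [0.42698893 0.3107188  0.036     ]
t: 7.75
tool_pos: [0.4264, 0.2751, 0.172]
tool_rot: [2.256, 2.185, 0.004]
contact_force: [0.4, -0.3, -1.3]
opening: 0.0156
grip_force: 41.4
```

```bash
python3 -m crank '[[-22,8,0,0,0,0,-1],[-36,13,0,0,0,0,-1],[-36,13,0,0,0,0,-1],[-36,13,0,0,0,0,-1],[-36,13,0,0,0,0,-1],[-36,13,0,0,0,0,-1],[-36,13,0,0,0,0,-1],[-36,13,0,0,0,0,-1],[-36,13,0,0,0,0,-1],[-36,13,0,0,0,0,-1]]'
python3 -m crank '[[-36,13,0,0,0,0,-1],[-30,13,0,0,0,0,-1],[-18,4,0,0,0,0,-1],[0,0,0,0,0,0,-1],[0,0,0,0,0,0,-1],[0,0,0,0,0,0,-1],[0,0,0,0,0,0,-1],[0,0,0,0,0,0,-1],[0,0,0,0,0,0,-1],[0,0,0,0,0,0,-1]]'
python3 - <<'E'
from h import *
o=ctrl.get_obs();im=get_image('wrist')[...,::-1];cv2.imwrite('pics/w2.png',im)
np.save('o2.npy',np.r_[o['tool_pos'],o['tool_rot']]);print(o['q'])
E
```

```text
t: 8.58
tool_pos: [0.5406, -0.0771, 0.1714]
tool_rot: [2.255, 2.183, 0.003]
contact_force: [0.9, 1.3, -1.0]
opening: 0.0152
grip_force: 41.4
t: 9.42
tool_pos: [0.567, -0.1591, 0.1694]
tool_rot: [2.255, 2.187, 0.0]
contact_force: [-0.2, -0.0, -1.3]
opening: 0.0154
grip_force: 41.5
[-3.99947470e-01  1.32201214e-02  1.75837747e+00  1.71358135e-05
  1.36987782e+00 -3.69034966e-01]
```

View pics/w2.png

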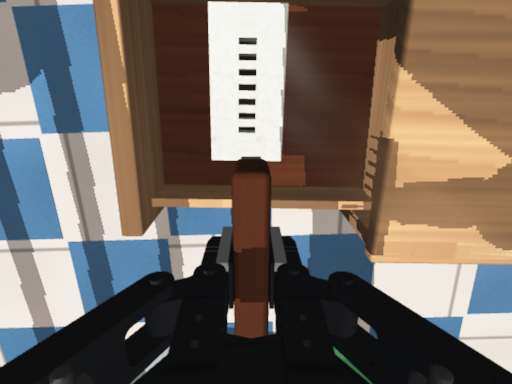

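The rack's slots are at column ~248, rows 41 to 130, with the held comb at (252,190). I measure slot centres next.

```bash
python3 - <<'E'
from h import *
im=cv2.imread('pics/w2.png');v=np.load('o2.npy');o=dict(tool_pos=v[:3],tool_rot=v[3:]);c=cam('wrist',o)
g=cv2.cvtColor(im,cv2.COLOR_BGR2GRAY);m=np.zeros_like(g);m[20:150,225:272]=(g[20:150,225:272]<110)
n,l,s,ce=cv2.connectedComponentsWithStats(m);P=[]
for i in range(1,n):
    if s[i][4]>30:
        p=cast(c,*ce[i],.042);P.append(p);print(s[i],ce[i].round(1),p.round(4))
P=np.array(P);k=np.polyfit(P[:,1],P[:,0],1)
print('pitch',np.diff(P[:,1]).mean(),'mean',P.mean(0),'slot yaw',np.degrees(-np.arctan(k[0])))
R=Ro.from_rotvec(v[3:]).as_matrix();print('toolyaw',np.degrees(np.arctan2(R[1,0],R[0,0])))
w=((im.min(2)>170)).astype('u1');m=np.zeros_like(g);m[0:165,200:300]=w[0:165,200:300]
r=cv2.minAreaRect(cv2.findNonZero(m));B=np.array([cast(c,*p,.042) for p in cv2.boxPoints(r)]);print(B.round(4),B.mean(0))
print('rel tool', R.T@(P.mean(0)-v[:3]))
# held comb end in tool frame: top edge plane z
z=v[2]+.0158+.014
gg=im[:,244:262,2].mean(1);print([(q,int(gg[q])) for q in range(154,186,2)])
for q in(160,172):print(q,R.T@(cast(c,252,q,z)-v[:3]))
for q in(233,271):print(q,R.T@(cast(c,q,190,z)-v[:3]))
E
```

```text
[239  38  17   6 102] [247.   40.5] [ 0.5675 -0.0433  0.042 ]
[239  54  17   6 101] [247.1  56.5] [ 0.5672 -0.0554  0.042 ]
[239  70  17   5  85] [247.  72.] [ 0.5667 -0.0675  0.042 ]
[239  85  17   5  81] [246.6  87. ] [ 0.566  -0.0795  0.042 ]
[239  99  16   6  86] [246.8 101.2] [ 0.5658 -0.0912  0.042 ]
[239 113  16   5  70] [246.2 115.3] [ 0.5648 -0.1031  0.042 ]
[239 127  16   5  78] [246.3 129. ] [ 0.5645 -0.115   0.042 ]
pitch -0.011952231460073159 mean [ 0.56604331 -0.07928521  0.042     ] slot yaw -2.535452974745079
toolyaw 88.2286480457934
[[ 0.5257 -0.1418  0.042 ]
 [ 0.5377 -0.014   0.042 ]
 [ 0.6001 -0.0168  0.042 ]
 [ 0.5983 -0.1453  0.042 ]] [ 0.56544725 -0.07944328  0.042     ]
rel tool [ 0.07978197 -0.00345298  0.12743577]
[(154, 243), (156, 200), (158, 68), (160, 33), (162, 33), (164, 32), (166, 32), (168, 31), (170, 32), (172, 52), (174, 76), (176, 85), (178, 92), (180, 97), (182, 97), (184, 97)]
160 [ 0.05120221  0.00044755 -0.02980131]
172 [ 0.0464356   0.00045891 -0.02980118]
233 [ 0.03905317 -0.00705104 -0.02980185]
271 [ 0.03906734  0.00800518 -0.02980012]
```

```bash
python3 -m crank '[[16,-0.8,4,0,0,0.013,-1],[20,-1,8,0,0,0,-1],[20,-1,10,0,0,0,-1],[16,-0.7,12,0,0,0,-1],[6.4,-0.4,12,0,0,0,-1],[0,0,12,0,0,0,-1],[0,0,12,0,0,0,-1],[0,0,9,0,0,0,-1],[0,0,5,0,0,0,-1],[0,0,0,0,0,0,-1]]'
python3 -m crank '[[0,0,0,0,0,0,-1],[0,0,0,0,0,0,-1],[0,0,0,0,0,0,-1],[0,0,1,0,0,0,-1],[0,0,1,0,0,0,-1],[0,0,1,0,0,0,-1],[0,0,1,0,0,0,-1],[0,0,1,0,0,0,-1],[0,0,0,0,0,0,-1],[0,0,0,0,0,0,-1]]'
python3 - <<'E'
from h import *
o=ctrl.get_obs();im=get_image('wrist')[...,::-1];np.save('o3.npy',np.r_[o['tool_pos'],o['tool_rot']])
im2=get_image('side')[...,::-1];im3=get_image('top')[...,::-1]
R=lambda a:cv2.resize(a,(400,300),interpolation=cv2.INTER_CUBIC)
cv2.imwrite('pics/w3full.png',im);cv2.imwrite('pics/w3.png',np.vstack([np.hstack([R(im[30:270,96:416]),R(im2[145:220,215:315])]),np.hstack([R(im3[135:225,240:360]),R(im[90:180,192:312])])]))
E
```

```text
t: 10.3
tool_pos: [0.5655, -0.0819, 0.0834]
tool_rot: [-2.27, -2.168, 0.003]
contact_force: [0.3, -1.0, -1.8]
opening: 0.0155
grip_force: 41.5
t: 11.13
tool_pos: [0.5664, -0.0813, 0.0802]
tool_rot: [-2.271, -2.171, 0.0]
contact_force: [0.3, 0.1, -1.7]
opening: 0.0156
grip_force: 41.5
```

View pics/w3.png

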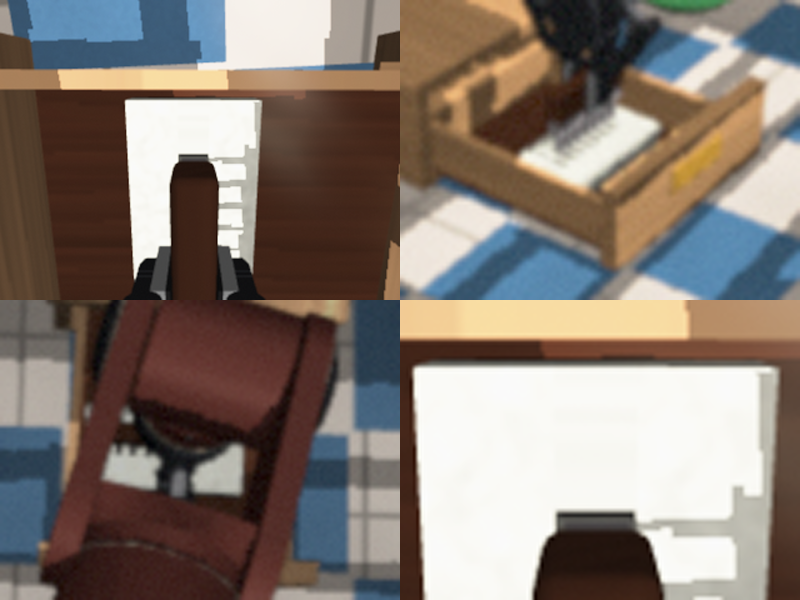

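The comb hangs above the rack in line with the slots, tips about 8 mm above it. Feeling down slowly.

```bash
python3 -m crank '[[0,0,2,0,0,0,-1],[0,0,2,0,0,0,-1],[0,0,1,0,0,0,-1],[0,0,1,0,0,0,-1],[0,0,1,0,0,0,-1],[0,0,1,0,0,0,-1],[0,0,0.5,0,0,0,-1],[0,0,0.5,0,0,0,-1],[0,0,0,0,0,0,-1],[0,0,0,0,0,0,-1]]'
```

```text
t: 12.12
tool_pos: [0.5665, -0.0814, 0.0713]
tool_rot: [-2.271, -2.171, -0.0]
contact_force: [0.1, 0.1, -1.5]
opening: 0.0149
grip_force: 41.4
```

```bash
python3 -m crank '[[0,0,0.5,0,0,0,-1],[0,0,0.5,0,0,0,-1],[0,0,0.5,0,0,0,-1],[0,0,0,0,0,0,-1],[0,0,0,0,0,0,-1],[0,0,0,0,0,0,-1],[0,0,0,0,0,0,-1],[0,0,0,0,0,0,-1],[0,0,0,0,0,0,-1],[0,0,0,0,0,0,-1]]'
```

```text
t: 12.95
tool_pos: [0.5665, -0.0814, 0.0698]
tool_rot: [2.271, 2.171, 0.0]
contact_force: [-0.1, 0.3, -0.9]
opening: 0.0154
grip_force: 41.4
```

```bash
python3 -m crank '[[0,0,0.5,0,0,0,-1],[0,0,0.5,0,0,0,-1],[0,0,0.5,0,0,0,-1],[0,0,0,0,0,0,-1],[0,0,0,0,0,0,-1],[0,0,0,0,0,0,-1],[0,0,0,0,0,0,-1],[0,0,0,0,0,0,-1],[0,0,0,0,0,0,-1],[0,0,0,0,0,0,-1]]'
```

```text
t: 13.78
tool_pos: [0.5665, -0.0814, 0.0683]
tool_rot: [-2.271, -2.171, 0.0]
contact_force: [0.5, 0.2, -1.4]
opening: 0.0156
grip_force: 41.4
```

```bash
python3 -m crank '[[0,0,0.5,0,0,0,-1],[0,0,0.5,0,0,0,-1],[0,0,0.5,0,0,0,-1],[0,0,0.5,0,0,0,-1],[0,0,0.5,0,0,0,-1],[0,0,0,0,0,0,-1],[0,0,0,0,0,0,-1],[0,0,0,0,0,0,-1],[0,0,0,0,0,0,-1],[0,0,0,0,0,0,-1]]'
```

```text
t: 14.62
tool_pos: [0.5665, -0.0814, 0.0659]
tool_rot: [2.271, 2.171, 0.0]
contact_force: [-0.5, 0.5, -1.2]
opening: 0.0156
grip_force: 41.5
```

Tips are 6 mm below the rack top with no force, so all teeth are in their slots. Continuing gently.

```bash
python3 -m crank '[[0,0,1,0,0,0,-1],[0,0,1,0,0,0,-1],[0,0,1,0,0,0,-1],[0,0,1,0,0,0,-1],[0,0,1,0,0,0,-1],[0,0,1,0,0,0,-1],[0,0,1,0,0,0,-1],[0,0,0,0,0,0,-1],[0,0,0,0,0,0,-1],[0,0,0,0,0,0,-1]]'
python3 -m crank '[[0,0,1,0,0,0,-1],[0,0,1,0,0,0,-1],[0,0,1,0,0,0,-1],[0,0,1,0,0,0,-1],[0,0,0.5,0,0,0,-1],[0,0,0,0,0,0,-1],[0,0,0,0,0,0,-1],[0,0,0,0,0,0,-1],[0,0,0,0,0,0,-1],[0,0,0,0,0,0,-1]]'
```

```text
t: 15.45
tool_pos: [0.5665, -0.0814, 0.0588]
tool_rot: [2.271, 2.171, 0.0]
contact_force: [0.1, -0.6, -2.0]
opening: 0.0156
grip_force: 41.4
t: 16.28
tool_pos: [0.5665, -0.0814, 0.0544]
tool_rot: [2.271, 2.171, 0.0]
contact_force: [0.2, -0.2, -1.0]
opening: 0.0155
grip_force: 41.5
```

```bash
python3 -m crank '[[0,0,0.5,0,0,0,-1],[0,0,0.5,0,0,0,-1],[0,0,0.5,0,0,0,-1],[0,0,0.5,0,0,0,-1],[0,0,0,0,0,0,-1],[0,0,0,0,0,0,-1],[0,0,0,0,0,0,-1],[0,0,0,0,0,0,-1],[0,0,0,0,0,0,-1],[0,0,0,0,0,0,-1]]'
```

```text
t: 17.12
tool_pos: [0.5665, -0.0814, 0.0523]
tool_rot: [2.271, 2.171, 0.0]
contact_force: [0.3, -1.2, -1.0]
opening: 0.0156
grip_force: 41.5
```

```bash
python3 -m crank '[[0,0,0.5,0,0,0,-1],[0,0,0.5,0,0,0,-1],[0,0,0,0,0,0,-1],[0,0,0,0,0,0,-1],[0,0,0,0,0,0,-1],[0,0,0,0,0,0,-1],[0,0,0,0,0,0,-1],[0,0,0,0,0,0,-1],[0,0,0,0,0,0,-1],[0,0,0,0,0,0,-1]]'
```

```text
t: 17.95
tool_pos: [0.5666, -0.0814, 0.0514]
tool_rot: [2.271, 2.171, 0.0]
contact_force: [-0.6, 0.3, 0.2]
opening: 0.0153
grip_force: 41.6
```

```bash
python3 -m crank '[[0,0,0.5,0,0,0,-1],[0,0,0,0,0,0,-1],[0,0,0,0,0,0,-1],[0,0,0,0,0,0,-1],[0,0,0,0,0,0,-1],[0,0,0,0,0,0,-1],[0,0,0,0,0,0,-1],[0,0,0,0,0,0,-1],[0,0,0,0,0,0,-1],[0,0,0,0,0,0,-1]]'
```

```text
t: 18.78
tool_pos: [0.5666, -0.0814, 0.0509]
tool_rot: [2.271, 2.171, 0.0]
contact_force: [0.4, -1.4, 0.9]
opening: 0.0156
grip_force: 41.8
```

```bash
python3 -m crank '[[0,0,0,0,0,0,-0.4],[0,0,0,0,0,0,-0.3],[0,0,0,0,0,0,-0.2],[0,0,0,0,0,0,-0.1],[0,0,0,0,0,0,0],[0,0,0,0,0,0,0],[0,0,-4,0,0,0,0],[0,0,-10,0,0,0,0],[0,0,-20,0,0,0,0],[0,0,-24,0,0,0,0]]'
python3 -m crank '[[0,0,-30,0,0,0,0],[0,0,-30,0,0,0,0],[-20,-10,-10,0,0,0,0],[-26,-10,0,0,0,0,0],[-26,-10,0,0,0,0,0],[0,0,0,0,0,0,0],[0,0,0,0,0,0,0],[0,0,0,0,0,0,0],[0,0,0,0,0,0,0],[0,0,0,0,0,0,0]]'
python3 - <<'E'
from h import *
o=ctrl.get_obs();im=get_image('wrist')[...,::-1];np.save('o4.npy',np.r_[o['tool_pos'],o['tool_rot']])
cv2.imwrite('pics/w4.png',im);cv2.imwrite('pics/side4.png',get_image('side')[...,::-1])
E
```

```text
t: 19.62
tool_pos: [0.5653, -0.0811, 0.1086]
tool_rot: [-2.269, -2.169, 0.002]
contact_force: [-0.5, -0.8, -0.1]
opening: 0.0428
grip_force: 0.0
t: 20.45
tool_pos: [0.5336, -0.1511, 0.1788]
tool_rot: [-2.269, -2.172, -0.0]
contact_force: [0.6, -0.3, -0.2]
opening: 0.0423
grip_force: 0.0
```

View pics/w4.png

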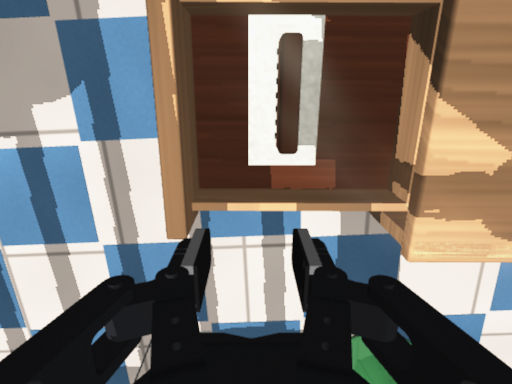

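The comb stands upright in the rack, released, at (289,92) in view. Now I locate the front plate and cabinet face from the first top view and work out the move.

```bash
python3 - <<'E'
from h import *
v=np.load('o4.npy');o=dict(tool_pos=v[:3],tool_rot=v[3:]);c=cam('wrist',o)
for p in[(290,34),(288,150)]:print('comb ends',cast(c,*p,.082).round(4))
im=cv2.imread('pics/side4.png');hsv=cv2.cvtColor(im,cv2.COLOR_BGR2HSV)
m=np.zeros_like(hsv[...,0]);m[150:210,260:310]=((hsv[...,1]>150)&(hsv[...,2]>130))[150:210,260:310]
q=cv2.moments(m);print(q['m00'],q['m10']/q['m00'],q['m01']/q['m00'],cast(cam('side'),q['m10']/q['m00'],q['m01']/q['m00'],.062))
ct=cam('top')
print('front top outer corners',cast(ct,253,215,.086),cast(ct,335,219,.086)) 
print('cab top front',cast(ct,240+85/6,125+60/6,.108),cast(ct,240+630/6,125+97/6,.108))
a=np.radians(-2.5);xd=np.array([np.cos(a),np.sin(a)]);s=np.array([.566,-.0793])
print('outer face on slot line',s-.103*xd)
o=ctrl.get_obs();print(o['q'])
E
```

```text
comb ends [ 0.5669 -0.0368  0.082 ]
comb ends [ 0.565  -0.1215  0.082 ]
74.0 288.5 185.35135135135135 [ 0.46141369 -0.08210661  0.062     ]
front top outer corners [0.46435702 0.01321318 0.086     ] [ 0.46016778 -0.19488927  0.086     ]
cab top front [0.66647166 0.01599855 0.108     ] [ 0.65690584 -0.21467657  0.108     ]
outer face on slot line [ 0.46309803 -0.0748072 ]
[-4.10453659e-01 -7.68578525e-02  1.83041102e+00  9.97456541e-05
  1.38833306e+00 -3.66642281e-01]
```

```bash
python3 -m crank '[[6,-14,0,0,0,0,-1],[6,-14,0,0,0,0,-1],[6,-14,0,0,0,0,-1],[6,-14,0,0,0,0,-1],[6,-14,0,0,0,0,-1],[6,-14,0,0,0,0,-1],[6,-14,0,0,0,0,-1],[6,-14,0,0,0,0,-1],[6,-14,0,0,0,0,-1],[6,-14,0,0,0,0,-1]]'
python3 -m crank '[[0,0,0,0,0,-0.11,-1],[0,0,0,0,0,-0.11,-1],[0,0,0,0,0,-0.11,-1],[0,0,0,0,0,-0.11,-1],[0,0,0,0,0,-0.11,-1],[0,0,0,0,0,-0.11,-1],[0,0,0,0,0,-0.11,-1],[0,0,0,0,0,-0.11,-1],[0,0,0,0,0,-0.11,-1],[0,0,0,0,0,-0.11,-1]]'
python3 -m crank '[[0,0,0,0,0,-0.11,-1],[0,0,0,0,0,-0.11,-1],[0,0,0,0,0,-0.11,-1],[0,0,0,0,0,-0.11,-1],[0,0,0,0,0,-0.03,-1],[10,0,0,0,0,0,-1],[5,0,0,0,0,0,-1],[0,0,0,0,0,0,-1],[0,0,0,0,0,0,-1],[0,0,0,0,0,0,-1]]'
python3 - <<'E'
from h import *
o=ctrl.get_obs();print(o['q'],Ro.from_rotvec(o['tool_rot']).as_matrix().round(3))
E
```

```text
t: 21.38
tool_pos: [0.3955, -0.085, 0.1787]
tool_rot: [-2.27, -2.172, 0.0]
contact_force: [-0.5, -0.7, -0.9]
opening: 0.0001
grip_force: 0.0
t: 22.22
tool_pos: [0.3962, -0.0853, 0.1788]
tool_rot: [-0.792, -3.04, -0.0]
contact_force: [-1.4, 0.2, -0.5]
opening: -0.0
grip_force: 0.0
t: 23.05
tool_pos: [0.3813, -0.085, 0.1789]
tool_rot: [0.072, 3.14, -0.0]
contact_force: [-0.4, -0.0, -1.0]
opening: -0.0001
grip_force: 0.0
[-4.10361160e-01 -5.31501871e-01  2.18736972e+00  1.02281164e-04
  1.48529442e+00 -1.93551752e+00] [[-0.999  0.046  0.   ]
 [ 0.046  0.999 -0.   ]
 [-0.    -0.    -1.   ]]
```

```bash
python3 -m crank '[[0,0,14,0,0,0,-1],[0,0,14,0,0,0,-1],[0,0,14,0,0,0,-1],[0,0,14,0,0,0,-1],[0,0,14,0,0,0,-1],[0,0,14,0,0,0,-1],[0,0,14,0,0,0,-1],[0,0,14,0,0,0,-1],[0,0,12,0,0,0,-1],[0,0,0,0,0,0,-1]]'
python3 -m crank '[[-10,0,0,0,0,0,-1],[-10,0,0,0,0,0,-1],[-10,0,0,0,0,0,-1],[-10,0,0,0,0,0,-1],[-6,0,0,0,0,0,-1],[-4,0,0,0,0,0,-1],[-4,0,0,0,0,0,-1],[-4,0,0,0,0,0,-1],[-4,0,0,0,0,0,-1],[-4,0,0,0,0,0,-1]]'
```

```text
t: 23.88
tool_pos: [0.3794, -0.0842, 0.0522]
tool_rot: [-0.072, -3.136, -0.003]
contact_force: [-0.7, 0.2, 0.0]
opening: -0.0002
grip_force: 0.0
t: 24.72
tool_pos: [0.4473, -0.088, 0.0548]
tool_rot: [-0.072, -3.141, -0.0]
contact_force: [-0.5, 0.6, -0.1]
opening: 0.0001
grip_force: 0.0
```

Approaching contact; then a steady slow push, smooth so the comb isn't shaken.

```bash
python3 -m crank '[[-3,0,0,0,0,0,-1],[-3,0,0,0,0,0,-1],[-4,0,0,0,0,0,-1],[-4,0,0,0,0,0,-1],[-5,0,0,0,0,0,-1],[-5,0,0,0,0,0,-1],[-5,0,0,0,0,0,-1],[-5,0,0,0,0,0,-1],[-5,0,0,0,0,0,-1],[-5,0,0,0,0,0,-1]]'
python3 -m crank '[[-6,0,0,0,0,0,-1],[-6,0,0,0,0,0,-1],[-6,0,0,0,0,0,-1],[-6,0,0,0,0,0,-1],[-6,0,0,0,0,0,-1],[-6,0,0,0,0,0,-1],[-6,0,0,0,0,0,-1],[-6,0,0,0,0,0,-1],[-6,0,0,0,0,0,-1],[-6,0,0,0,0,0,-1]]'
```

```text
t: 25.55
tool_pos: [0.4914, -0.0901, 0.0546]
tool_rot: [-0.072, -3.14, -0.0]
contact_force: [-4.9, -0.6, 1.2]
opening: 0.0003
grip_force: 1.9
t: 26.38
tool_pos: [0.5514, -0.0929, 0.0546]
tool_rot: [-0.072, -3.14, 0.0]
contact_force: [-4.0, -2.7, -0.4]
opening: -0.0
grip_force: 2.0
```

```bash
python3 -m crank '[[-6,0,0,0,0,0,-1],[-6,0,0,0,0,0,-1],[-6,0,0,0,0,0,-1],[-6,0,0,0,0,0,-1],[-6,0,0,0,0,0,-1],[-5,0,0,0,0,0,-1],[-5,0,0,0,0,0,-1],[-5,0,0,0,0,0,-1],[-5,0,0,0,0,0,-1],[-4,0,0,0,0,0,-1]]'
python3 -m crank '[[-3,0,0,0,0,0,-1],[-3,0,0,0,0,0,-1],[-3,0,0,0,0,0,-1],[-2,0,0,0,0,0,-1],[-2,0,0,0,0,0,-1],[-2,0,0,0,0,0,-1],[-2,0,0,0,0,0,-1],[-1,0,0,0,0,0,-1],[-1,0,0,0,0,0,-1],[0,0,0,0,0,0,-1]]'
```

```text
t: 27.22
tool_pos: [0.6054, -0.0952, 0.0548]
tool_rot: [0.072, 3.141, 0.0]
contact_force: [-3.9, -1.2, -0.9]
opening: -0.0001
grip_force: 1.9
t: 28.05
tool_pos: [0.6242, -0.0961, 0.0549]
tool_rot: [0.072, 3.14, 0.0]
contact_force: [-3.2, -0.5, -0.9]
opening: 0.0002
grip_force: 1.2
```

```bash
python3 -m crank '[[-1,0,0,0,0,0,-1],[-1,0,0,0,0,0,-1],[-1,0,0,0,0,0,-1],[-1,0,0,0,0,0,-1],[-1,0,0,0,0,0,-1],[-1,0,0,0,0,0,-1],[-1,0,0,0,0,0,-1],[-1,0,0,0,0,0,-1],[0,0,0,0,0,0,-1],[0,0,0,0,0,0,-1]]'
python3 - <<'E'
from h import *
im=get_image('side')[...,::-1];cv2.imwrite('pics/s5.png',cv2.resize(im[110:230,150:320],None,fx=4,fy=4,interpolation=cv2.INTER_CUBIC))
E
```

```text
t: 28.88
tool_pos: [0.6322, -0.0965, 0.0548]
tool_rot: [0.072, 3.14, 0.0]
contact_force: [-1.8, 0.0, -1.1]
opening: -0.0003
grip_force: 1.0
```

View pics/s5.png

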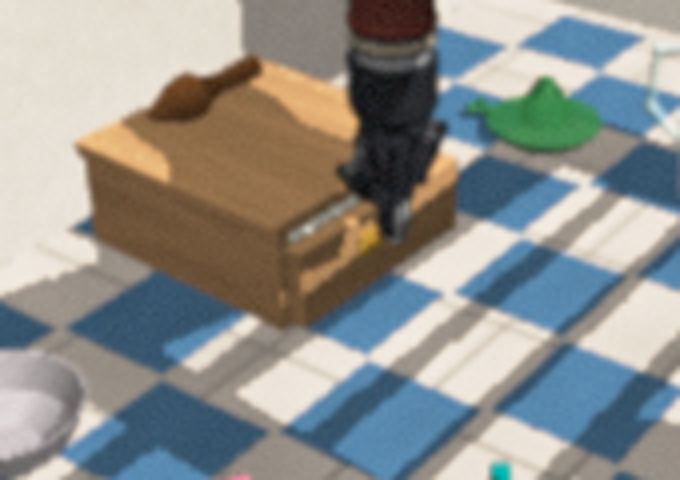

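The drawer is nearly shut: the front at (340,260) still stands slightly out. Pushing on gently until the force rises.

```bash
python3 -m crank '[[-1,0,0,0,0,0,-1],[-1,0,0,0,0,0,-1],[-1,0,0,0,0,0,-1],[-1,0,0,0,0,0,-1],[-1,0,0,0,0,0,-1],[-1,0,0,0,0,0,-1],[0,0,0,0,0,0,-1],[0,0,0,0,0,0,-1],[0,0,0,0,0,0,-1],[0,0,0,0,0,0,-1]]'
```

```text
t: 29.77
tool_pos: [0.6371, -0.0967, 0.0549]
tool_rot: [-0.072, -3.139, -0.0]
contact_force: [-6.6, 0.2, 2.8]
opening: -0.0001
grip_force: 3.5
```

```bash
python3 -m crank '[[-0.5,0,0,0,0,0,-1],[-0.5,0,0,0,0,0,-1],[-0.5,0,0,0,0,0,-1],[0,0,0,0,0,0,-1],[0,0,0,0,0,0,-1],[0,0,0,0,0,0,-1],[0,0,0,0,0,0,-1],[0,0,0,0,0,0,-1],[0,0,0,0,0,0,-1],[0,0,0,0,0,0,-1]]'
```

```text
t: 30.6
tool_pos: [0.6371, -0.0967, 0.0549]
tool_rot: [-0.071, -3.134, -0.001]
contact_force: [-13.1, 0.7, 7.3]
opening: -0.0002
grip_force: 6.7
```

A hard stop with no further motion, so it is shut. Backing off and checking.

```bash
python3 -m crank '[[4,0,0,0,0,0,-1],[8,0,0,0,0,0,-1],[16,0,0,0,0,0,-1],[20,0,0,0,0,0,-1],[20,0,0,0,0,0,-1],[20,0,0,0,0,0,-1],[20,0,-20,0,0,0,-1],[20,0,-20,0,0,0,-1],[20,0,-20,0,0,0,-1],[0,0,-20,0,0,0,-1]]'
python3 -m crank '[[0,0,-10,0,0,0,-1],[0,0,0,0,0,0,-1],[0,0,0,0,0,0,-1],[0,0,0,0,0,0,-1],[0,0,0,0,0,0,-1],[0,0,0,0,0,0,-1],[0,0,0,0,0,0,-1],[0,0,0,0,0,0,-1],[0,0,0,0,0,0,-1],[0,0,0,0,0,0,-1]]'
python3 - <<'E'
from h import *
im=get_image('side')[...,::-1];t=get_image('top')[...,::-1]
R=lambda a:cv2.resize(a,(400,300),interpolation=cv2.INTER_CUBIC)
cv2.imwrite('pics/s6.png',np.hstack([R(im[125:215,165:285]),R(t[30:180,200:400])]))
E
```

```text
t: 31.43
tool_pos: [0.489, -0.0897, 0.1351]
tool_rot: [-0.073, -3.141, 0.0]
contact_force: [0.4, -0.6, 0.7]
opening: -0.0002
grip_force: 0.0
t: 32.27
tool_pos: [0.4915, -0.0901, 0.1446]
tool_rot: [-0.072, -3.141, -0.0]
contact_force: [0.4, -0.0, -0.5]
opening: 0.0001
grip_force: 0.0
```

View pics/s6.png

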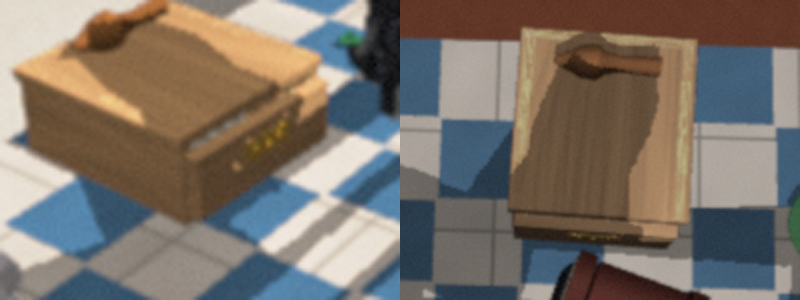

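The side and top views show the front seated against the cabinet face. The stop puts the outer face at about x = 0.648, which is the cabinet face minus 18 mm. The crockery is undisturbed and the hand is clear, so I'm handing in.

```bash
python3 -c "
from station import ctrl
print(ctrl.finish_job())"
```

```text
the job is handed in; nothing more can be done
None
```

The comb is home in the rack with every tooth in its slot, released, and the drawer is shut; I handed the job in at about 32 s, with the glass and crockery untouched.

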